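# Close a sealing die with the locking hand press

### The arm

A 6-joint arm with a two-finger parallel gripper is mounted at the origin on the work surface. World frame = base frame: x ahead of the robot, y to its left, z up, the work surface at z = 0. Lengths are in m, angles in degrees, forces in N, time in s.
With the tool pointing down it reaches from about 0.425 to 0.95 m from the base axis. Payload 14.7 kg.
Tool frame: the origin (TCP) lies midway between the tips of the shut fingers; the grasp point (between the pads) lies manip.grip_point_offset behind it (manip.grip_point_offset is the distance from the TCP to the grasp point, in m); z points along the fingers, y is the direction in which the jaws open and shut (so a half turn about z gives the same grasp; the last joint's range is limited). The gripper opens to 85 mm and grips with 20 to 120 N. Pads are 22 mm wide; open, the fingers measure 114 mm over their backs; the gripper's body (76 mm by 85 mm) begins 54 mm behind the grasp point. The pads swing forward as they close: fully open they stand 13 mm farther back than shut.
Start: joints at [-2.67, 27.513, 91.461, -0, 61.026, -2.67], TCP at [0.65, 0, 0.231] pointing down, gripper open.
Joint ranges: [-157.49, 157.49], [-46.99, 117.5], [13.45, 153.17], [-89.5, 269.5], [5.16, 153.95], [-167.48, 167.48]. Speed limits (degrees/s): [108.29, 108.29, 136.94, 172.46, 172.46, 172.46].

### API

Orientations are given as a 3x3 rotation matrix whose columns are the frame's x, y, z axes.
In Python, from station import manip, viewer gives the robot as it stands.
- The arm moves only by the tool jog_arm, never from a script. Its argument "deltas" is a list that holds one entry, the list of rows, each a list of 7 numbers: the shift along the tool's x, y, z in units of 40 mm (1.0 is 40 mm), then the turn, a rotation vector about the tool's x, y, z in rad, then the opening, from 0 (shut) to 1 (fully open). A call has exactly 5 rows; each row shifts and turns the commanded pose from where the row before left it, along the tool's axes as they then stand; what a row does not reach is not made up. A row lasts 1/8 s, in which the tool goes at most 62.5 mm and 10.7 degrees, less where a joint would pass 70% of its speed; a pose out of reach is approached as far as the arm can. A call is refused whole if a number of a shift passes 1 or a number of a turn 0.188, either way. A call with a gripper value outside its range is refused whole. The fingers move at their own pace and stop on an object; the grip force is fixed at half the most. Time passes only in rows, so rows that do not move let the fingers close, or fill a call up. It gives the time, the measured TCP pose, the force and the opening at its end, in the units of the state.
- manip.get_obs(): the state, without advancing time (a new reading comes with each control period).
- viewer.camera(name): name is "scene" or "side" or "wrist"; returns (picture, depth): 420x560x3 uint8, red, green, blue; 420x560 float32, m along the optical axis (not along the pixel's ray), 0 where there is no reading.
- viewer.camera_info(name): a dict with "fx", "fy", "cx", "cy" (pixels), "origin" and "rotation" of the camera in the world; the wrist camera has in their place "hand_eye" (4x4, takes a point from camera to tool coordinates, whose origin is the TCP and whose axes are the flange's). Camera axes: x right, y up, looking along -z (the intrinsics and any distortion apply to the point x, -y, -z); pixel columns grow to the right and rows downward; lengths in m; the calibration is good to about 2 mm. A picture is of the moment at which its call begins: read the wrist's pose just before it. camera_info takes no time and is no camera call.
- manip.sign_off(): hands the job in, once; it reports no verdict.
The state is a dict: "t": time; "joints": joint angles; "joint_velocities": joint speeds; "tau": joint torques, N m; "tcp_pos": TCP position; "tool_rot": TCP orientation; "wrist_force": force on the tool from outside, world axes, zero at the start; "ft_torque": the same for the moment, N m; "gripper_width": opening from 0.0 (shut) to 1.0 (fully open).
Only numpy, scipy, OpenCV 4.12 (cv2) and the standard library are available. Lean on these libraries where they do the work, as an engineer would, in place of code of your own. Each camera call takes 0.05 s, during which the arm holds its last target. There are 200 camera calls.

### The job

Seal the sample pan that is already in the die: squeeze the handles of the locking hand press together until it snaps over centre and drives the die's ram in, and let go so that it stays locked by itself for about three seconds. Then flick its release lever outward so that the jaws spring fully open. Leave everything else on the bench where it stands.

Things in the scene. Friction and masses are not known exactly. Their poses are not given: they have to be found in the camera images.
- press: Locking hand press: steel locking pliers with flat anvils, 250 mm long, lying level on a grey base plate 220 x 104 x 10 mm screwed to the bench. Origin: on the bench under the plate's centre; x runs along the pliers from handle ends to jaws, y from the fixed half to the moving half, z up. The bars' middle is 54 mm up. The die (30 mm thick steel barrel) lies between the jaws at x = 97 mm.
- handle_grip (a point): Middle of the moving handle, a bar 12 mm wide, 26 mm tall, from 61 mm behind this point (free end) to 31 mm ahead; the point's x runs along it to the jaws within 0.06 rad. At the start it is 34 mm to the press's +y and turned out by 0.35 rad; outsides of both handles 64 mm apart here. Locked it is 8 mm to +y, outsides 36 mm apart. Squeezing takes up to 16 N, slackens past dead centre, then a hard stop.
- handle (a joint): Angle of the moving handle on the jaw, rad: 0 open (at rest), grows as it is squeezed, about 0.45 at dead centre, about 0.53 locked. Let go before dead centre it springs open again, past it it stays locked.
- lever_tail (a point): Centre of the release lever's tail, a steel tab sticking out behind both handles: 26 mm along the handle, 5 mm thick sideways, 26 mm tall, 54 mm above the bench. It rides on the moving handle: when locked, 117 mm behind the press's origin and 11 mm to its -y, 29 mm behind the adjusting screw. To release, push it to the press's +y (outward) by 25 to 40 mm, up to 20 N; the handle then springs out and the tail ends 53 mm to +y.
- release_lever (a joint): Angle of the release lever in the moving handle, rad: 0 at rest (weak spring), grows as its tail is pushed outward; the locked press jumps free at about 0.2 to 0.35.
- ram (a joint): How far the die's ram has been driven in, m: 0 at the start (head stands out), about 0.0035 after a full squeeze. It stays in.
- spare_die: Spare steel die standing upright beside the press on the fixed handle's side, 34 mm across, 49 mm tall; origin under its centre. Leave alone.
- tweezers: Steel tweezers 130 mm long lying beside the press on the fixed handle's side, 7 mm tall; origin under their middle. Leave alone.
- beaker: Glass beaker 60 mm across, 80 mm tall, beside the press on the moving handle's side; origin under its centre. Leave alone.
- vial_rack: Wooden vial rack 70 x 170 mm, 84 mm tall with its vials; origin under its centre. Leave alone.
- sample_bottle1: Dark bottle 64 mm across, 205 mm tall; origin under its centre. Leave alone.
- fixed_grip (a point): Middle of the fixed handle opposite the grip of the moving one: a straight bar 12 mm wide, 24 mm tall, along the press's x, 54 mm above the bench. It runs from 36 mm behind this point (then its adjusting screw, 17 mm thick, to 57 mm behind) to 64 mm ahead. A standoff 16 mm thick holds it up 21 mm behind this point; elsewhere it is free down to the plate.

How it is judged:
By the outcome, as a careful person would: the job done as asked, in the order asked, and still so for the second after the job is handed in, with the robot touching nothing.
It also fails if it takes over 45 s, if anything falls off the work surface, if the arm or the gripper's body presses on something with over 40 N, if the wrist force passes 120 N, or if a joint passes its speed limit or range.

## Working session

There is one attempt and no reset: what is moved stays moved. The work goes in short steps, Python scripts to look and compute and a tool call to move; the robot and the scene stay as the last step left them, time stands still between calls to the robot, and variables do not carry over. Pictures are saved under pics/ and viewed, about 8 in all and at most 12, crops included, and the job is handed in when it is done.

Besides the shell and the picture viewer there is one more tool, called after "Request:" by a JSON object that holds its "api" and its "payload". jog_arm: Moves the arm, as the interface text tells. Its arguments: {"type":"object","properties":{"deltas":{"type":"array","items":{"type":"array","items":{"type":"array","items":{"type":"number"}}}}},"required":["deltas"]}

```bash
mkdir -p pics; ls
python3 - <<'E'
from station import manip, viewer
import cv2, numpy as np
o=manip.get_obs();print(o['t'],o['tcp_pos'],o['tool_rot'],manip.grip_point_offset)
for n in ["scene","side","wrist"]:
    p,d=viewer.camera(n); i=viewer.camera_info(n); print(n,i)
    np.savez(f'{n}0.npz',p=p,d=d); cv2.imwrite(f'pics/{n}0.png',p[:,:,::-1])
E
```

```text
pics
0.0 [6.49596195e-01 4.52819254e-05 2.30692711e-01] [[-4.31782977e-05  9.99999310e-01 -1.17423080e-03]
 [ 9.99999998e-01  4.32191374e-05  3.47546146e-05]
 [ 3.48053399e-05 -1.17422930e-03 -9.99999310e-01]] 0.0187
scene {'fx': 392.9238805512548, 'fy': 392.9238805512548, 'cx': 278.4437502431875, 'cy': 215.57651539710804, 'origin': array([ 1.49870831, -0.42053542,  0.7092803 ]), 'rotation': array([[ 0.40986761, -0.49501583,  0.76613829],
       [ 0.91206998,  0.21164035, -0.35119328],
       [ 0.01170046,  0.84271448,  0.5382336 ]])}
side {'fx': 512.3094970303074, 'fy': 512.3094970303074, 'cx': 278.2896491260518, 'cy': 210.699613606781, 'origin': array([ 0.4522851 , -1.30428857,  0.86547511]), 'rotation': array([[ 0.99393235,  0.070906  , -0.08408822],
       [-0.10868626,  0.51561965, -0.84989627],
       [-0.01690521,  0.85387863,  0.52019755]])}
wrist {'fx': 351.38466014297273, 'fy': 351.38466014297273, 'cx': 277.01581364811193, 'cy': 212.8841688482161, 'hand_eye': array([[ 5.03705651e-04,  9.59218646e-01,  2.82664705e-01,
         7.09841723e-02],
       [ 9.99999670e-01, -6.63474765e-04,  4.69502834e-04,
         6.01349330e-05],
       [ 6.37896772e-04,  2.82664376e-01, -9.59218663e-01,
        -1.41973920e-01],
       [ 0.00000000e+00,  0.00000000e+00,  0.00000000e+00,
         1.00000000e+00]])}
```

View pics/scene0.png

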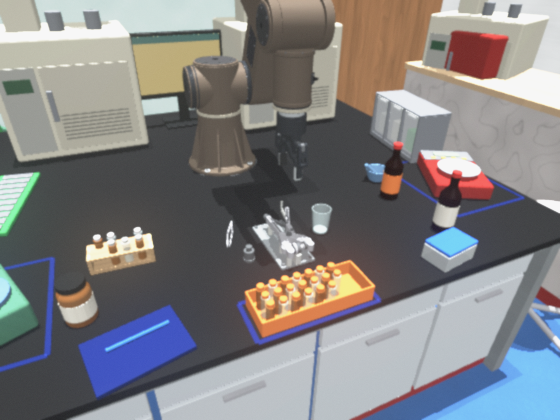

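View pics/side0.png

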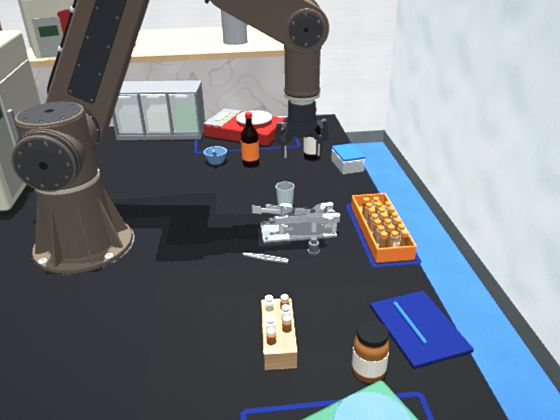

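View pics/wrist0.png

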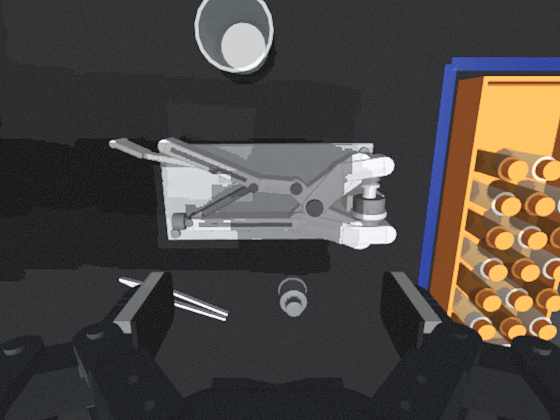

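The wrist view shows the press with its x roughly along world +x: plate about (165..373, 145..242), jaws and die on the right, moving handle and lever tail at upper left (112,143), fixed handle along the lower edge with the adjusting screw at (178,222). Beaker at (235,35), tweezers (175,298), spare die (293,298).

```bash
cat > h.py <<'E'
import numpy as np, cv2
from station import manip, viewer
def cloud(name,save=None):
    o=manip.get_obs(); p,d=viewer.camera(name); i=viewer.camera_info(name)
    if save: cv2.imwrite(save,p[:,:,::-1])
    return p,d,pts(d,i,o)
def pts(d,i,o):
    v,u=np.mgrid[:420,:560]
    P=np.stack([(u-i['cx'])/i['fx']*d,-(v-i['cy'])/i['fy']*d,-d],-1)
    if 'hand_eye' in i:
        H=np.array(i['hand_eye']); P=P@H[:3,:3].T+H[:3,3]
        return P@np.array(o['tool_rot']).T+o['tcp_pos']
    return P@i['rotation'].T+i['origin']
E
python3 - <<'E'
from h import *
z=np.load('wrist0.npz');W=pts(z['d'],viewer.camera_info('wrist'),manip.get_obs())
X=W.reshape(-1,3);X=X[z['d'].ravel()>0]
def rect(m,n):
    q=X[m][:,:2].astype(np.float32); print(n,len(q),q.min(0),q.max(0),cv2.minAreaRect(q) if len(q)>5 else '')
roi=(X[:,0]<.85)&(X[:,0]>.5)
print('table z',np.median(X[roi,2]))
mid=roi&(X[:,1]>.0)&(X[:,1]<.2)
for v,u in [(150,120),(143,112),(145,165),(160,200),(187,253),(222,178),(224,240),(208,315),(165,385),(236,385),(148,164),(146,370),(243,168),(235,310),(45,243),(298,293),(283,125),(316,225)]:
    print((u,v),np.round(W[v,u],4))
pl=mid&(X[:,2]>.006)&(X[:,2]<.016);rect(pl,'plate')
b=mid&(X[:,2]>.055)&(X[:,2]<.085);rect(b,'bars')
# top-down map of heights
img=np.zeros((480,720,3),np.uint8)
k=z['d'].ravel()>0
C=z['p'].reshape(-1,3)[k]
u=((X[:,0]-.5)*2000).astype(int);v=((.2-X[:,1])*2000).astype(int)
for uu,vv,c,h in zip(u,v,C,X[:,2]):
    if 0<=uu<720 and 0<=vv<480: cv2.circle(img,(uu,vv),2,(0,255,255) if h>.058 and h<.075 else (60,160,60) if .006<h<.016 else (255,0,0) if h>.016 else (60,60,60),-1)
cv2.imwrite('pics/top.png',img)
E
```

```text
table z 0.0009383601961666377
(120, 150) [ 0.4831  0.0297 -0.0027]
(112, 143) [0.508  0.0433 0.0671]
(165, 145) [0.5529 0.0415 0.0661]
(200, 160) [0.5826 0.0289 0.0676]
(253, 187) [0.6282 0.0052 0.0686]
(178, 222) [ 0.5577 -0.0292  0.0629]
(240, 224) [ 0.6154 -0.0303  0.0652]
(315, 208) [ 0.6834 -0.0135  0.0703]
(385, 165) [0.7442 0.0243 0.0651]
(385, 236) [ 0.7498 -0.0418  0.0656]
(164, 148) [0.5516 0.0389 0.0653]
(370, 146) [0.744  0.0353 0.0104]
(168, 243) [ 0.5253 -0.075  -0.001 ]
(310, 235) [ 0.6804 -0.0419  0.0626]
(243, 45) [0.6166 0.1303 0.0033]
(293, 298) [ 0.6666 -0.123   0.0371]
(125, 283) [ 0.4704 -0.1252 -0.0006]
(225, 316) [ 0.587  -0.167   0.0032]
plate 5311 [5.2858722e-01 1.9977617e-06] [0.83142483 0.15138711] ((0.6800073385238647, 0.07569557428359985), (0.15137992799282074, 0.30283674597740173), 89.99862670898438)
bars 7218 [5.0517887e-01 1.2764778e-05] [0.8499997  0.15446532] ((0.6862660050392151, 0.05274374037981033), (0.148063063621521, 0.3341808617115021), 70.08023071289062)
```

View pics/top.png

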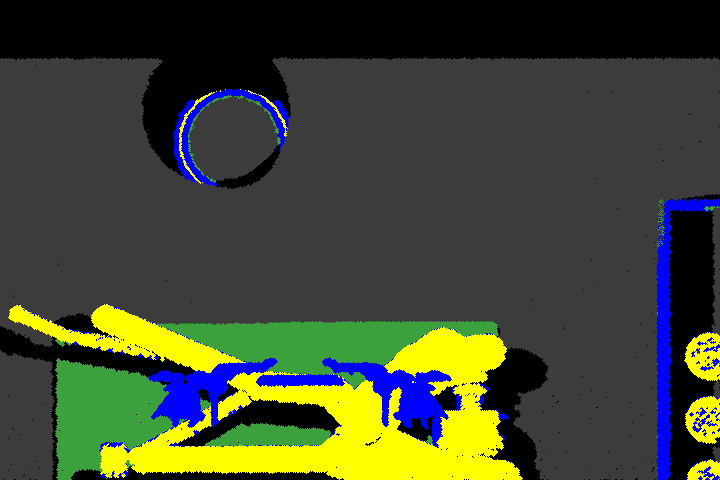

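Request:
{"api": "jog_arm", "payload": {"deltas": [[[0,0,0.25,0,0,-0.18,1],[0,0,0.25,0,0,-0.18,1],[0,0,0.25,0,0,-0.18,1],[0,0,0.25,0,0,-0.18,1],[0,0,0.25,0,0,-0.18,1]]]}}

```text
t: 0.78
tcp_pos: [0.6498, 0.0001, 0.1807]
tool_rot: [[-0.787, 0.617, -0.001], [0.617, 0.787, 0.0], [0.0, -0.0, -1.0]]
wrist_force: [0.6, 0.0, -0.4]
gripper_width: 1.0
```

Request:
{"api": "jog_arm", "payload": {"deltas": [[[0,0,0.25,0,0,-0.18,1],[0,0,0.25,0,0,-0.18,1],[0,0,0.25,0,0,-0.18,1],[0,0,0.25,0,0,-0.131,1],[0,0,0.25,0,0,0,1]]]}}

```text
t: 1.4
tcp_pos: [0.6499, 0.0, 0.1307]
tool_rot: [[-1.0, 0.0, -0.0], [0.0, 1.0, 0.0], [0.0, 0.0, -1.0]]
wrist_force: [0.4, 0.8, -0.1]
gripper_width: 0.999
```

Request:
{"api": "jog_arm", "payload": {"deltas": [[[0.4,-0.04,0,0,0,0,1],[0.4,-0.04,0,0,0,0,1],[0.315,0,0,0,0,0,1],[0,0,0,0,0,0,1],[0,0,0,0,0,0,1]]]}}

```text
t: 2.02
tcp_pos: [0.6061, -0.0032, 0.1315]
tool_rot: [[-1.0, 0.0, 0.001], [0.0, 1.0, -0.0], [-0.001, -0.0, -1.0]]
wrist_force: [0.2, 0.1, 0.2]
gripper_width: 1.0
```

Run:
```python
from h import *
p,d,W=cloud('wrist','pics/w1.png'); o=manip.get_obs();print(o['t'],o['tcp_pos'],o['tool_rot'],o['wrist_force'])
X=W.reshape(-1,3);C=p.reshape(-1,3);k=d.ravel()>0;X=X[k];C=C[k]
img=np.zeros((600,700,3),np.uint8)
u=((X[:,0]-.48)*2500).astype(int);v=((.12-X[:,1])*2500).astype(int)
for uu,vv,h in zip(u,v,X[:,2]):
    if 0<=uu<700 and 0<=vv<600: cv2.circle(img,(uu,vv),2,(0,255,255) if h>.058 and h<.078 else (60,160,60) if .006<h<.016 else (255,0,0) if h>.016 else (60,60,60),-1)
cv2.imwrite('pics/both.png',np.hstack([cv2.resize(p[:,:,::-1],(400,300)),cv2.resize(img,(350,300))]))
b=(X[:,2]>.058)&(X[:,2]<.078)&(X[:,0]<.63)&(X[:,1]<.08)&(X[:,1]>-.06)
for x in (.58,.594,.605,.616):
    y=np.sort(X[b&(abs(X[:,0]-x)<.0015),1]);print(x,y.min(),y.max(),[ (round(a,4),round(c,4)) for a,c in zip(y[:-1],y[1:]) if c-a>.004])
```

```text
2.075 [ 0.6061221  -0.00316634  0.1314381 ] [[-9.99999638e-01  3.12670323e-04  7.91820834e-04]
 [ 3.12648472e-04  9.99999951e-01 -2.77195572e-05]
 [-7.91829462e-04 -2.74719856e-05 -9.99999686e-01]] [ 0.90563536  0.47996298 -0.3680572 ]
0.58 -0.036271743327399845 0.035936582652466645 [(np.float64(-0.0177), np.float64(0.0203))]
0.594 -0.036257279733414687 0.02930119304240765 [(np.float64(-0.0243), np.float64(-0.018)), (np.float64(-0.0097), np.float64(0.0157))]
0.605 -0.03610770228384173 0.02537121693952986 [(np.float64(-0.0244), np.float64(-0.0118)), (np.float64(-0.0034), np.float64(0.0112))]
0.616 -0.03590200679880085 0.02002918864628383 [(np.float64(-0.0242), np.float64(-0.006))]
```

View pics/both.png

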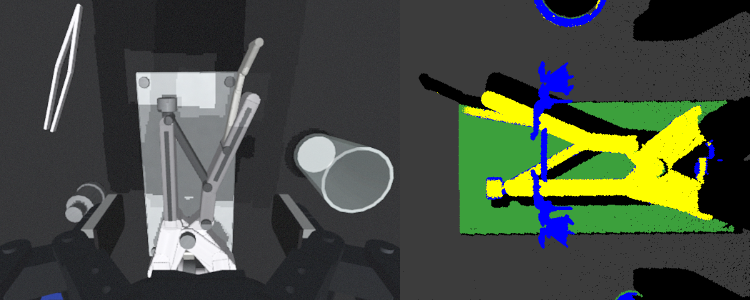

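The close view shows both handles (fixed at (168,160), moving at (240,130)) lying between the fingers with room on both sides. Now descending.

Request:
{"api": "jog_arm", "payload": {"deltas": [[[0.15,0,0.4,0,0,0,1],[0,0,0.6,0,0,0,1],[0,0,0.6,0,0,0,1],[0,0,0.5,0,0,0,1],[0,0,0.34,0,0,0,1]]]}}

```text
t: 2.7
tcp_pos: [0.5996, -0.0032, 0.0327]
tool_rot: [[-1.0, 0.0, -0.0], [0.0, 1.0, 0.0], [0.0, 0.0, -1.0]]
wrist_force: [-0.2, 0.0, -0.3]
gripper_width: 1.001
```

Request:
{"api": "jog_arm", "payload": {"deltas": [[[0,-0.2,0,0,0,0,1],[0,-0.175,0,0,0,0,1],[0,0,0,0,0,0,0.8],[0,0,0,0,0,0,0.7],[0,0,0,0,0,0,0.6]]]}}

```text
t: 3.32
tcp_pos: [0.6004, -0.0186, 0.0349]
tool_rot: [[-1.0, 0.0, 0.002], [0.0, 1.0, -0.0], [-0.002, -0.0, -1.0]]
wrist_force: [0.4, 0.8, 1.4]
gripper_width: 0.606
```

Request:
{"api": "jog_arm", "payload": {"deltas": [[[0,0,0,0,0,0,0.5],[0,0,0,0,0,0,0.45],[0,0,0,0,0,0,0.4],[0,0,0,0,0,0,0.35],[0,0,0,0,0,0,0.35]]]}}

```text
t: 3.95
tcp_pos: [0.5995, -0.0192, 0.0342]
tool_rot: [[-1.0, -0.001, 0.0], [-0.001, 1.0, -0.001], [-0.0, -0.001, -1.0]]
wrist_force: [-3.6, -10.5, 9.7]
gripper_width: 0.382
```

Request:
{"api": "jog_arm", "payload": {"deltas": [[[0,0,0,0,0,0,0.3],[0,0,0,0,0,0,0.2],[0,0,0,0,0,0,0.2],[0,0,0,0,0,0,0.2],[0,0,0,0,0,0,0.2]]]}}

```text
t: 4.58
tcp_pos: [0.5995, -0.0192, 0.0343]
tool_rot: [[-1.0, -0.001, 0.0], [-0.001, 1.0, -0.001], [-0.0, -0.001, -1.0]]
wrist_force: [-3.4, -9.5, 10.5]
gripper_width: 0.38
```

Request:
{"api": "jog_arm", "payload": {"deltas": [[[0,0,0,0,0,0,0.45],[0,0,0,0,0,0,0.6],[0,0.1,0,0,0,0,0.8],[0,0.1,0,0,0,0,1],[0,0,0,0,0,0,1]]]}}

```text
t: 5.2
tcp_pos: [0.5994, -0.0097, 0.0337]
tool_rot: [[-1.0, -0.001, -0.0], [-0.001, 1.0, 0.0], [0.0, 0.0, -1.0]]
wrist_force: [0.4, -0.2, 1.6]
gripper_width: 1.002
```

Run:
```python
from h import *
p,d,W=cloud('wrist'); o=manip.get_obs();print(o['t'],o['tcp_pos'],o['wrist_force'])
X=W.reshape(-1,3)[d.ravel()>0]
cv2.imwrite('pics/w2.png',p[:,:,::-1])
b=(X[:,2]>.045)&(X[:,2]<.078)&(X[:,0]<.63)&(X[:,1]<.08)&(X[:,1]>-.08)
for x in (.51,.52,.53,.54,.56,.58,.594,.605):
    y=np.sort(X[b&(abs(X[:,0]-x)<.0015),1])
    if len(y):print(x,y.min(),y.max(),[ (round(a,4),round(c,4)) for a,c in zip(y[:-1],y[1:]) if c-a>.004])
t=X[(X[:,2]>.05)&(X[:,2]<.08)&(X[:,0]<.545)&(abs(X[:,1])<.1)];print('tail',t.min(0),t.max(0))
```

```text
5.25 [ 0.59936363 -0.00991611  0.03367821] [ 0.7349407  -0.13903076 -0.13643419]
0.51 -0.029879049745517413 -0.02314711560659462 []
0.52 -0.028956923353985576 -0.023707008143249705 []
0.53 -0.028852099855512604 -0.02360019937225894 []
0.54 -0.02731664283872904 -0.021670527660699792 []
0.56 -0.03924117713693438 -0.003410109374676556 []
0.58 -0.036791810276007905 -0.0027125484089103235 [(np.float64(-0.0212), np.float64(-0.0172))]
0.594 -0.06721168868456176 0.04623175367064093 [(np.float64(-0.0633), np.float64(-0.054)), (np.float64(-0.0525), np.float64(-0.0366)), (np.float64(-0.002), np.float64(0.0318)), (np.float64(0.0328), np.float64(0.0425))]
0.605 -0.053604522723318754 0.03279364819178482 [(np.float64(-0.0524), np.float64(-0.0363)), (np.float64(-0.0015), np.float64(0.0316))]
tail [ 0.50448447 -0.02987905  0.05000431] [ 0.54498766 -0.00491855  0.06838439]
```

View pics/w2.png

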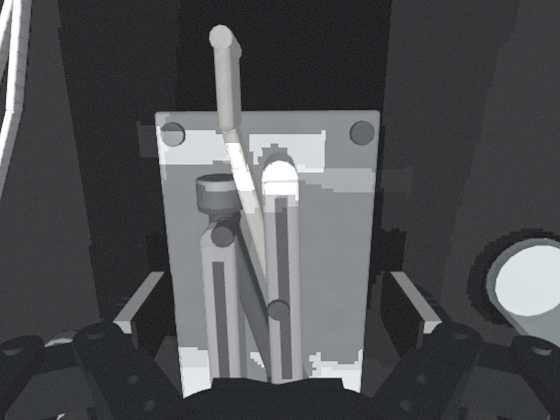

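The press is locked: handles parallel (222 and 283 px columns), hands off, tail at (228,75) px → x 0.505–0.534, y −0.0265. Lift, shut, and go beside the tail.

Request:
{"api": "jog_arm", "payload": {"deltas": [[[0,0,-0.5,0,0,0,1],[0,0,-0.6,0,0,0,1],[0,0,-0.6,0,0,0,1],[0,0,-0.5,0,0,0,1],[0,0,0,0,0,0,0.7]]]}}

```text
t: 5.88
tcp_pos: [0.6003, -0.0103, 0.1231]
tool_rot: [[-1.0, -0.0, 0.003], [-0.0, 1.0, -0.0], [-0.003, -0.0, -1.0]]
wrist_force: [-0.7, -0.3, -0.5]
gripper_width: 0.818
```

Request:
{"api": "jog_arm", "payload": {"deltas": [[[0.5,-0.25,0,0,0,0,0.3],[0.5,-0.25,0,0,0,0,0],[0.5,-0.25,0,0,0,0,0],[0.4,-0.25,0,0,0,0,0],[0.185,-0.25,0,0,0,0,0]]]}}

```text
t: 6.5
tcp_pos: [0.5151, -0.0607, 0.1213]
tool_rot: [[-1.0, -0.0, -0.001], [-0.0, 1.0, 0.0], [0.001, 0.0, -1.0]]
wrist_force: [0.6, 0.4, -0.0]
gripper_width: -0.004
```

Request:
{"api": "jog_arm", "payload": {"deltas": [[[0,0,0,0,0,0,0],[0,0,0,0,0,0,0],[0,0,0,0,0,0,0],[0,0,0,0,0,0,0],[0,0,0,0,0,0,0]]]}}

```text
t: 7.12
tcp_pos: [0.5161, -0.06, 0.1217]
tool_rot: [[-1.0, -0.001, -0.0], [-0.001, 1.0, 0.0], [0.0, 0.0, -1.0]]
wrist_force: [0.7, 0.7, 0.1]
gripper_width: 0.001
```

Run:
```python
from h import *
p,d,W=cloud('wrist'); o=manip.get_obs();print(o['t'],o['tcp_pos'],o['wrist_force'],o['gripper_width'])
X=W.reshape(-1,3)[d.ravel()>0]
cv2.imwrite('pics/w3.png',p[:,:,::-1])
t=X[(X[:,2]>.05)&(X[:,2]<.08)&(X[:,0]<.535)&(abs(X[:,1])<.05)];print('tail',t.min(0),t.max(0))
s,_=viewer.camera('side');cv2.imwrite('pics/s3.png',s[:,:,::-1])
cv2.imwrite('pics/ws3.png',np.hstack([cv2.resize(p[:,:,::-1],(400,300)),cv2.resize(s[120:300,200:440,::-1],(400,300))]))
```

```text
7.175 [ 0.5160896  -0.06008195  0.12167571] [-0.4136545  -0.28647647  0.10004851] 0.0003040730566582727
tail [ 0.50370395 -0.02998213  0.05001996] [ 0.53497045 -0.02316854  0.06811782]
```

View pics/ws3.png

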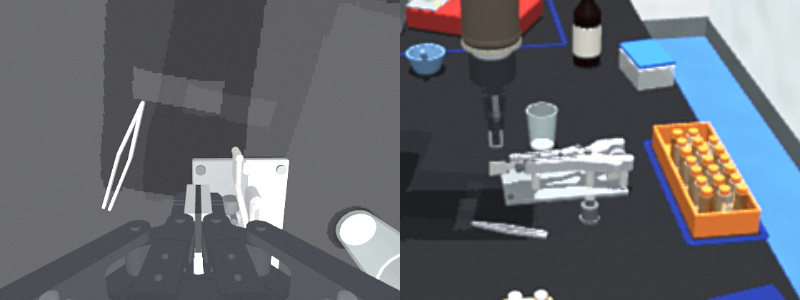

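Request:
{"api": "jog_arm", "payload": {"deltas": [[[0,0,0.4,0,0,0,0],[0,0,0.5,0,0,0,0],[0,0,0.5,0,0,0,0],[0,0,0.44,0,0,0,0],[0,0,0.3,0,0,0,0]]]}}

```text
t: 7.85
tcp_pos: [0.5153, -0.0601, 0.0345]
tool_rot: [[-1.0, -0.0, -0.001], [-0.0, 1.0, 0.0], [0.001, 0.0, -1.0]]
wrist_force: [-0.4, 0.4, -0.6]
gripper_width: -0.001
```

Request:
{"api": "jog_arm", "payload": {"deltas": [[[0,0,0,0,0,0,0],[0,0,0,0,0,0,0],[0,0,0,0,0,0,0],[0,0.1,0,0,0,0,0],[0,0.1,0,0,0,0,0]]]}}

```text
t: 8.48
tcp_pos: [0.5161, -0.0519, 0.0364]
tool_rot: [[-1.0, -0.0, 0.0], [-0.0, 1.0, -0.0], [-0.0, -0.0, -1.0]]
wrist_force: [-0.5, -0.3, -0.9]
gripper_width: 0.001
```

Request:
{"api": "jog_arm", "payload": {"deltas": [[[0,0.15,0,0,0,0,0],[0,0.15,0,0,0,0,0],[0,0.15,0,0,0,0,0],[0,0.15,0,0,0,0,0],[0,0,0,0,0,0,0]]]}}

```text
t: 9.1
tcp_pos: [0.5158, -0.0278, 0.036]
tool_rot: [[-1.0, -0.001, -0.0], [-0.001, 1.0, 0.0], [0.0, 0.0, -1.0]]
wrist_force: [-1.5, -2.8, 0.6]
gripper_width: 0.004
```

Request:
{"api": "jog_arm", "payload": {"deltas": [[[0,0.15,0,0,0,0,0],[0,0.15,0,0,0,0,0],[0,0.15,0,0,0,0,0],[0,0,0,0,0,0,0],[0,0,0,0,0,0,0]]]}}

```text
t: 9.72
tcp_pos: [0.5163, -0.0102, 0.0361]
tool_rot: [[-1.0, -0.0, 0.0], [-0.0, 1.0, -0.0], [-0.0, -0.0, -1.0]]
wrist_force: [0.6, 0.3, -0.1]
gripper_width: 0.0
```

Force dropped to zero: likely released. Back off, lift and look.

Request:
{"api": "jog_arm", "payload": {"deltas": [[[0,-0.2,0,0,0,0,0],[0,-0.4,-0.2,0,0,0,0],[0,-0.4,-0.6,0,0,0,0],[0,0,-0.8,0,0,0,0],[0,0,-0.8,0,0,0,0]]]}}

```text
t: 10.35
tcp_pos: [0.5159, -0.0517, 0.1335]
tool_rot: [[-1.0, 0.001, 0.0], [0.001, 1.0, -0.0], [-0.0, -0.0, -1.0]]
wrist_force: [0.1, 1.0, -0.2]
gripper_width: 0.001
```

Request:
{"api": "jog_arm", "payload": {"deltas": [[[0,0,-0.4,0,0,0,0],[0,0,0,0,0,0,0],[0,0,0,0,0,0,0],[0,0,0,0,0,0,0],[0,0,0,0,0,0,0]]]}}

```text
t: 10.98
tcp_pos: [0.5156, -0.0501, 0.1474]
tool_rot: [[-1.0, -0.0, -0.001], [-0.0, 1.0, 0.0], [0.001, 0.0, -1.0]]
wrist_force: [-0.0, 0.5, 0.8]
gripper_width: 0.0
```

Run:
```python
from h import *
p,d,W=cloud('wrist'); o=manip.get_obs();print(o['t'],o['tcp_pos'],o['wrist_force'])
s,_=viewer.camera('side');c,_=viewer.camera('scene')
X=W.reshape(-1,3)[d.ravel()>0]
t=X[(X[:,2]>.05)&(X[:,2]<.08)&(X[:,0]<.535)&(abs(X[:,1])<.1)];print('tail',t.min(0),t.max(0))
cv2.imwrite('pics/e.png',np.hstack([cv2.resize(p[:,:,::-1],(400,300)),cv2.resize(s[150:300,220:420,::-1],(400,300))]))
```

```text
11.025 [ 0.51573122 -0.05010808  0.14750103] [-0.43663629  0.57270079 -0.60230556]
tail [0.50387429 0.02864964 0.05000138] [0.53498847 0.04581564 0.06825617]
```

View pics/e.png

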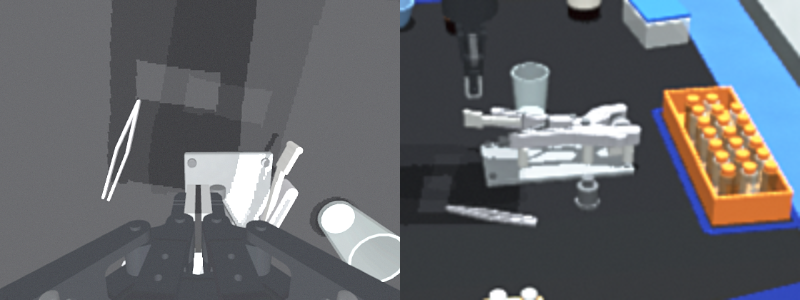

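```bash
python3 -c "
from station import manip
print(manip.sign_off())"
```

```text
the job is handed in; nothing more can be done
None
```

I squeezed the press until it locked, let go, then released it with the lever so the jaws sprang open, and handed the job in at about 11 s.

- **Locking:** After I opened the fingers, the close-up picture showed the handles parallel, about 35 mm apart over their outsides, so the press held by itself. The tail was within about 2 mm of its stated locked spot, and still there about 2.5 s after I let go. I waited about another second before pushing.
- **Release:** I pushed the tail outward with the shut fingers until the force dropped to zero. The tail then stood at about y = +0.04, close to its starting place, so the handle had sprung fully open. The fingers were clear and the wrist force was about zero.
- **Surroundings:** In the last views the tweezers, spare die and beaker look untouched. The rack and bottles were not compared by measurement.
- **Not checked directly:** I did not measure the ram's travel. I infer it was driven in from the press reaching its full locked position.

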